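# Nest the weighing cups on the balance and load the sinker

## Task

Make up the weighing set on the balance: the red cup already stands on its pan. Nest the blue cup fully home in the red one, then the yellow cup fully home in the blue one, and last lower the copper-coloured sinker gently into the yellow cup so that it stands upright on its floor. Leave the red cup on the pan, don't drop or bang the sinker down, press hard on the stack or knock the balance, and leave the bottle, the jar and the green box undisturbed.

Things in the scene. Friction and masses are not known exactly. Their poses are not given: they have to be found in the camera images.
- balance: White laboratory balance, fixed, 270 x 200 x 42 mm, origin at the centre of its underside, display end towards its -x. Around the pan stands a square draught guard of clear glass with a bright metal top edge, 174 mm square outside, 162 mm inside, centred on the pan (30 mm to +x of the origin), open at the top, top edge 124 mm above the table.
- pan (a point): Centre of the top face of the balance's round steel pan (diameter 124 mm), 55 mm above the table.
- cup_red: Red cup on the pan, often off-centre. 80 mm tall, 80 g, open top, origin at the centre of its underside, z up. Outside diameter 46 mm at the foot, 55 mm at 53 mm height, then a shoulder to a straight 62 mm band from 57 mm to the rim (grip here). Walls 2 mm; inner floor 28 mm above the underside. Nested, a cup's foot lands on the lower one's inner floor, so its top 28 mm stand out; 1.5 mm play.
- cup_blue: Blue cup on the bench. 80 mm tall, 80 g, open top, origin at the centre of its underside, z up. Outside diameter 46 mm at the foot, 55 mm at 53 mm height, then a shoulder to a straight 62 mm band from 57 mm to the rim (grip here). Walls 2 mm; inner floor 28 mm above the underside. Nested, a cup's foot lands on the lower one's inner floor, so its top 28 mm stand out; 1.5 mm play.
- cup_yellow: Yellow cup on the bench. 80 mm tall, 80 g, open top, origin at the centre of its underside, z up. Outside diameter 46 mm at the foot, 55 mm at 53 mm height, then a shoulder to a straight 62 mm band from 57 mm to the rim (grip here). Walls 2 mm; inner floor 28 mm above the underside. Nested, a cup's foot lands on the lower one's inner floor, so its top 28 mm stand out; 1.5 mm play.
- sinker: Copper-coloured pear-shaped sinker, 85 mm tall, 70 g, upright in a white block; origin at the centre of its flat 20 mm foot, z up. Bulb 34 mm in diameter (widest 16 mm above the foot), neck 9 mm thick from 38 to 60 mm, knob of 14 mm diameter from 63 to 85 mm to hold it by. Standing in a cup (52 mm deep inside), its knob is above the rim.
- sinker_knob (a point): On the axis of the sinker's knob, 75 mm above its foot.
- block: White plastic block, fixed, 64 x 64 x 26 mm, with a round recess of 41 mm diameter and 16 mm depth in its top, in which the sinker stands. Origin at the centre of the underside.
- bottle: Bystander: amber glass bottle with black cap, 50 mm diameter, 105 mm tall, loose, origin at the centre of its underside; always close to the blue cup.
- jar: Bystander: white jar with black cap, 54 mm diameter, 70 mm tall, loose, origin at the centre of its underside; always close to the yellow cup.
- green_box: Bystander: closed green plastic box, 62 x 87 x 48 mm (x, y, z), loose, origin at the centre of its underside.

How it is judged:
By the outcome, as a careful person would: the job done as asked, in the order asked, and still so for the second after the job is handed in, with the robot touching nothing.
It also fails if it takes over 72 s, if anything falls off the work surface, if the arm or the gripper's body presses on something with over 40 N, if the wrist force passes 120 N, or if a joint passes its speed limit or range.

## Robot

A 7-joint arm with a two-finger parallel gripper is mounted at the origin on the work surface. World frame = base frame: x ahead of the robot, y to its left, z up, the work surface at z = 0. Lengths are in mm, angles in rad, forces in N, time in s.
With the tool pointing down it reaches from about 400 to 850 mm from the base axis. Payload 6.9 kg.
Tool frame: the origin (TCP) lies on the centre line of the jaws, within the pads' length; the fingertips stand 22 mm ahead of it and the grasp point (between the pads) lies 3 mm ahead of it; z points along the fingers, y is the line along which they close (so a half turn about z gives the same grasp; the last joint's range is limited). The gripper opens to 85 mm and grips with 20 to 120 N. Pads are 22 mm wide; open, the fingers measure 114 mm over their backs; the gripper's body (76 mm by 85 mm) begins 54 mm behind the grasp point. The pads swing forward as they close: fully open they stand 13 mm farther back than shut.
Start: joints at [-1.014, 0.507, -0.238, 1.5, 0.126, 1.149, -0.155], TCP at [272.882, 562.269, 228.175] pointing down, gripper open.
Joint ranges: [-3.08, 3.08], [-0.24, 2.05], [-1.43, 1.35], [0, 2.5], [-1.52, 4.66], [0.17, 1.96], [-2.89, 2.89]. Speed limits (rad/s): [2.39, 2.39, 3.14, 3.14, 3.14, 3.14, 3.14].

## Interface

Orientations are given as a unit quaternion [w, x, y, z].
In Python, from bench import ctrl, cams gives the robot as it stands.
- The arm moves only by the tool apply_moves, never from a script. Its argument "deltas" is a list of rows, each a list of 3 entries, a list of its own where there are three numbers: the turn, a rotation vector about the tool's x, y, z in rad, then the shift along the tool's x, y, z in mm, then the opening, from 0 (shut) to 1 (fully open). A call has 1 to 20 rows; each row shifts and turns the commanded pose from where the row before left it, along the tool's axes as they then stand; what a row does not reach is not made up. A row lasts 1/8 s, in which the tool goes at most 62.5 mm and 10.7 degrees, less where a joint would pass 70% of its speed; a pose out of reach is approached as far as the arm can. A call is refused whole if a number of a shift passes 62.5 or a number of a turn 0.188, either way. A call with a gripper value outside its range is refused whole. The fingers move at their own pace and stop on an object; "grip_force" is the grip in N (left out, the last holds). Time passes only in rows, so rows that do not move let the fingers close. It gives the time, the measured TCP pose, the force, the opening and the grip force at its end, in the units of the state.
- ctrl.sense(): the state, without advancing time (a new reading comes with each control period).
- cams.snapshot(name): name is "scene" or "top" or "wrist"; returns the picture (480x640x3 uint8, red, green, blue); there is no depth.
- cams.get_calibration(name): a dict with "fx", "fy", "cx", "cy" (pixels), "rvec" (rotation vector, rad) and "tvec" (3), from world to camera coordinates, as OpenCV has them. Camera axes: x right, y down, z forward; pixel columns grow to the right and rows downward; lengths in mm; the calibration is good to about 2 mm. A picture is of the moment at which its call begins: read the wrist's pose just before it. get_calibration takes no time and is no camera call; for the wrist camera it gives the pose at the moment of the call.
- ctrl.finish_job(): hands the job in; it is judged then, once.
Trained networks look in the newest picture that a camera, given by its name, has taken for a name from the list of things; names that differ only in an ending like _2 or _b are one class to them, and where a whole thing is asked for, a point or a joint stands for the part that bears it (a point fixed in the world has none). Each returns a list of dicts, best first, with "conf" (0 to 1); they miss things now and then, are a little off and sometimes report something else, mostly with a low value. They report only what shows in the picture. A call takes as long as a camera call.
- cams.masks_of(camera, target): "pixels" (480x640 bool, what is visible of it) and "rect" ([left, top, right, bottom] in pixels, round what is visible of it).
The state is a dict: "time": time; "joint_pos": joint angles; "qd": joint speeds; "joint_efforts": joint torques, N m; "tcp_pos": TCP position; "tcp_rot": TCP orientation; "ft_force": force on the tool from outside, world axes, zero at the start; "wrist_torque": the same for the moment, N m; "opening": opening from 0.0 (shut) to 1.0 (fully open); "finger_force": force on a finger pad.
Only numpy, scipy, OpenCV 4.12 (cv2) and the standard library are available. Lean on these libraries where they do the work, as an engineer would, in place of code of your own. Each camera call takes 0.05 s, during which the arm holds its last target. There are 200 camera calls.

## Working session

There is one attempt and no reset: what is moved stays moved. The work goes in short steps, Python scripts to look and compute and a tool call to move; the robot and the scene stay as the last step left them, time stands still between calls to the robot, and variables do not carry over. Pictures are saved under pics/ and viewed, at most 10 in all, crops included, and the job is handed in when it is done.

Besides the shell and the picture viewer there is one more tool, called after ">>>" as name([rows], argument=value, ...), one row to a line, values as JSON. apply_moves: Moves the arm, as the interface text tells. Its arguments: {"type":"object","properties":{"deltas":{"type":"array","items":{"type":"array"}},"grip_force":{"type":"number"}},"required":["deltas"]}

```bash
ls; mkdir -p pics
python3 - <<'E'
from bench import ctrl,cams
import cv2,numpy as np
for n in ["scene","top"]:
    im=cams.snapshot(n); cv2.imwrite(f"pics/{n}0.png",im[:,:,::-1])
    c=cams.get_calibration(n); print(n,{k:np.round(np.array(v,float),3).tolist() for k,v in c.items()})
    for t in ["balance","cup_red","cup_blue","cup_yellow","sinker","block","bottle","jar","green_box"]:
        print(t,[(round(d["conf"],2),np.array(d["rect"]).astype(int).tolist(),int(d["pixels"].sum())) for d in cams.masks_of(n,t)[:2]])
s=ctrl.sense();print(s)
E
```

```text
pics
scene {'fx': 549.373, 'fy': 549.373, 'cx': 320.942, 'cy': 244.369, 'rvec': [2.33, 0.862, -0.299], 'tvec': [-398.274, -179.304, 1370.709]}
balance [(0.83, [270, 213, 429, 356], 12128)]
cup_red [(0.7, [263, 380, 287, 406], 330), (0.68, [344, 248, 381, 295], 1153)]
cup_blue [(0.73, [376, 172, 402, 211], 880), (0.46, [343, 249, 379, 296], 1233)]
cup_yellow [(0.77, [183, 348, 219, 395], 1319)]
sinker [(0.87, [263, 380, 285, 404], 321)]
block [(0.91, [248, 374, 299, 425], 1245), (0.51, [266, 382, 285, 403], 322)]
bottle [(0.6, [360, 146, 381, 189], 655)]
jar [(0.83, [183, 319, 212, 351], 814)]
green_box [(0.6, [413, 206, 460, 254], 1395)]
top {'fx': 541.227, 'fy': 541.227, 'cx': 321.346, 'cy': 242.175, 'rvec': [2.136, -2.163, 0.089], 'tvec': [38.524, 511.649, 1257.597]}
balance [(0.97, [285, 155, 368, 275], 9069)]
cup_red [(0.8, [310, 178, 336, 212], 657)]
cup_blue [(0.69, [201, 236, 232, 266], 633)]
cup_yellow [(0.73, [453, 226, 486, 254], 656)]
sinker []
block [(0.65, [424, 181, 455, 207], 646)]
bottle [(0.91, [190, 272, 217, 295], 496), (0.33, [436, 258, 462, 284], 492)]
jar [(0.79, [436, 261, 462, 280], 504)]
green_box [(0.57, [203, 179, 240, 211], 1084)]
{'time': 1.0, 'joint_pos': array([-1.01350028,  0.50748688, -0.23759353,  1.50021437,  0.12568359,
        1.14890564, -0.15482458]), 'qd': array([ 0.000335  ,  0.00050429, -0.00086545, -0.00078869,  0.00092735,
        0.00170409, -0.0011352 ]), 'joint_efforts': array([ 1.11070978e-03, -6.20379782e+01, -2.18480140e+00, -2.49963999e+01,
        1.38309933e-02,  2.43821007e-03, -2.04427766e-05]), 'tcp_pos': array([272.87624376, 562.26082686, 228.17792759]), 'tcp_rot': array([-1.29483986e-05,  2.24010433e-01,  9.74586746e-01, -1.69038585e-05]), 'ft_force': array([-0.37137669, -0.42186204,  0.03435204]), 'wrist_torque': array([-0.01698797, -0.00363198,  0.0089995 ]), 'finger_force': 0.0, 'opening': 0.9986241802985276}
```

View pics/scene0.png

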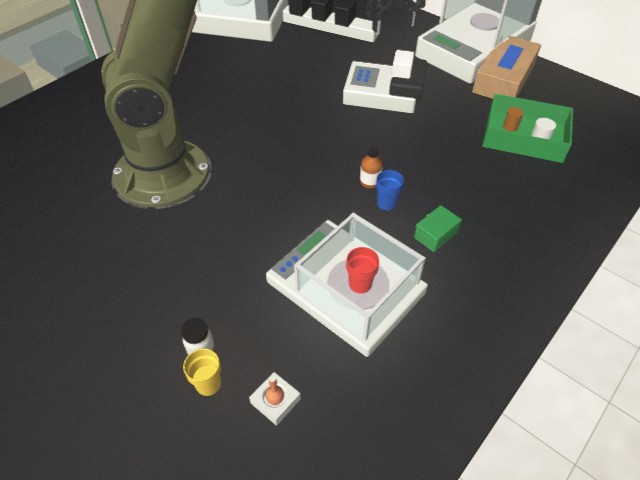

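View pics/top0.png

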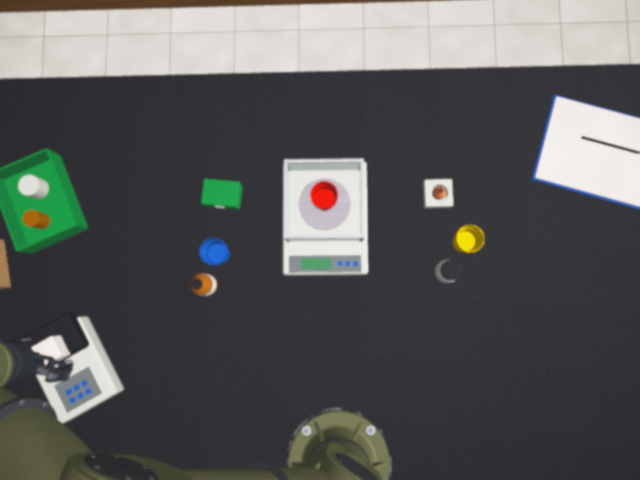

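The scene shows blue at about (389,190) beside the bottle, yellow (203,371) beside the jar, the sinker in its block (274,398) and red on the pan (361,270). In the top view the same things stand at blue (215,251), yellow (469,239), sinker (440,192) and red (323,195). The "cup_red" report at (275,393) is really the sinker. Next I fit the shapes to the masks in both views.

```bash
cat > h.py <<'E'
from bench import ctrl,cams
import cv2,numpy as np
from scipy.optimize import least_squares
CUP=[(0,23),(53,27.5),(57,31),(80,31)]
PROF=dict(cup=CUP,bottle=[(0,25),(75,25),(105,12)],jar=[(0,27),(70,27)],sinker=[(10,16),(16,17),(63,7),(85,7)],rim=[(57,31),(80,31)])
def ring(prof):
    a=np.linspace(0,2*np.pi,60,endpoint=False)
    return np.concatenate([np.c_[r*np.cos(a),r*np.sin(a),0*a+z] for z,r in prof])
def proj(P,c):
    K=np.array([[c["fx"],0,c["cx"]],[0,c["fy"],c["cy"]],[0,0,1]])
    return cv2.projectPoints(np.asarray(P,float).reshape(-1,3),np.array(c["rvec"],float),np.array(c["tvec"],float),K,None)[0][:,0]
def feat_hull(p):
    h=cv2.convexHull(p.astype(np.float32)); m=cv2.moments(h)
    return np.r_[p.min(0),p.max(0),m["m10"]/m["m00"],m["m01"]/m["m00"]]
def feat_mask(m):
    m=m.astype(np.uint8); n,l,st,_=cv2.connectedComponentsWithStats(m)
    l=(l==1+np.argmax(st[1:,4])); ys,xs=np.nonzero(l)
    h=cv2.convexHull(np.c_[xs,ys].astype(np.float32)); mo=cv2.moments(h)
    return np.r_[xs.min()-.5,ys.min()-.5,xs.max()+.5,ys.max()+.5,mo["m10"]/mo["m00"],mo["m01"]/mo["m00"]]
W=np.array([1,1,1,1,2,2.])
def fit(kind,obs,p0,z=None):
    """obs: list of (calib, feature); position of the origin, z free unless given"""
    R=ring(PROF[kind])
    f=lambda p:np.concatenate([W*(feat_hull(proj(R+np.r_[p[:2],p[2] if z is None else z],c))-g) for c,g in obs])
    r=least_squares(f,p0 if z is None else p0[:2],loss="soft_l1",diff_step=1e-4,x_scale=10.)
    return r.x,np.sqrt(np.mean(r.fun**2))
def pick(cam,name,near=None,thr=60):
    ds=cams.masks_of(cam,name)
    for d in ds:
        g=feat_mask(d["pixels"])
        if near is None or np.hypot(*(g[4:]-near))<thr: return g
def ray(c,uv,z):
    R,_=cv2.Rodrigues(np.array(c["rvec"],float)); t=np.array(c["tvec"],float)
    o=-R.T@t; d=R.T@np.array([(uv[0]-c["cx"])/c["fx"],(uv[1]-c["cy"])/c["fy"],1]); return o+d*(z-o[2])/d[2]
E
python3 - <<'E'
from h import *
near={"scene":dict(cup_red=(361,270),cup_blue=(389,190),cup_yellow=(203,371),sinker=(274,392),bottle=(371,168),jar=(197,335)),
"top":dict(cup_red=(323,195),cup_blue=(215,251),cup_yellow=(469,239),sinker=(440,192),bottle=(203,284),jar=(449,271))}
C={n:cams.get_calibration(n) for n in near}
for n,k in dict(cup_red="cup",cup_blue="cup",cup_yellow="cup",sinker="sinker",bottle="bottle",jar="jar").items():
    obs=[(C[c],pick(c,n,near[c][n],30)) for c in near]; obs=[o for o in obs if o[1] is not None]
    p0=np.r_[ray(C["top"],near["top"][n],60)[:2],50]
    p,e=fit(k,obs,p0,None if len(obs)==2 else {"sinker":10}.get(n,0)); print(n,len(obs),p.round(1),round(e,2))
for n in("block","green_box","balance"):
    print(n,[ray(C[c],pick(c,n)[4:],z).round(1) for c,z in(("scene",26),("top",26))])
c=C["top"]
for uv in [(283,159),(367,159),(367,274),(283,274)]: print(uv,ray(c,uv,42).round(0))
E
```

```text
cup_red 2 [605.4  22.6  58.9] 0.31
cup_blue 2 [488.1 279.2   3. ] 0.29
cup_yellow 2 [ 509.7 -306.     1.8] 0.37
sinker 1 [ 629.1 -250.9] 2.05
bottle 2 [414.8 308.7   5.1] 0.51
jar 2 [ 439.3 -262.7    5.4] 2.12
block [array([ 630.4, -251.9,   26. ]), array([ 624.4, -247.5,   26. ])]
green_box [array([630.3, 271.5,  26. ]), array([631.9, 272.2,  26. ])]
balance [array([574.6,  38.4,  26. ]), array([573. ,  23.1,  26. ])]
(283, 159) [713. 122.  42.]
(367, 159) [709. -80.  42.]
(367, 274) [434. -74.  42.]
(283, 274) [437. 122.  42.]
```

>>> apply_moves([
  [[0,0,0],[-25,-13,0],1],
  [[0,0,0],[-45,-23,0],1],
  [[0,0,0],[-45,-23,0],1],
  [[0,0,0],[-45,-23,0],1],
  [[0,0,0],[-45,-23,0],1],
  [[0,0,0],[-45,-23,0],1],
  [[0,0,0],[-45,-23,0],1],
  [[0,0,0],[-22,-10,0],1],
  [[0,0,0],[0,0,0],1],
  [[0,0,0],[0,0,0],1],
])

```text
time: 3.15
tcp_pos: [487.0, 280.2, 228.2]
tcp_rot: [-0.0, 0.223, 0.975, 0.0]
ft_force: [0.5, 0.1, -0.4]
opening: 1.001
finger_force: 0.0
```

Run:
```python
from h import *
s=ctrl.sense(); print(s["tcp_pos"].round(1),s["tcp_rot"].round(4),s["joint_pos"].round(2),s["time"])
im=cams.snapshot("wrist"); c=cams.get_calibration("wrist"); cv2.imwrite("pics/w1.png",im[:,:,::-1])
R,_=cv2.Rodrigues(np.array(c["rvec"]));print("cam",(-R.T@c["tvec"]).round(1),R[2].round(2),c["fx"])
for n in("cup_blue","bottle"):
    for d in cams.masks_of("wrist",n): print(n,d["conf"],feat_mask(d["pixels"]).round(1))
print(proj([[488,279,80],[415,309,105]],c))
```

```text
[487.  280.2 228.2] [-3.000e-04  2.234e-01  9.747e-01  4.000e-04] [-0.44  0.41 -0.19  1.67  0.08  1.07  0.47] 3.15
cam [421.4 311.5 373.7] [ 0.26 -0.12 -0.96] 385.9852668478662
cup_blue 0.74 [285.5 178.5 361.5 257.5 323.6 218.5]
bottle 0.94 [286.5  79.5 351.5 147.5 318.8 113.3]
[[320.8803836  223.54994316]
 [313.79896366 117.57449318]]
```

View pics/w1.png

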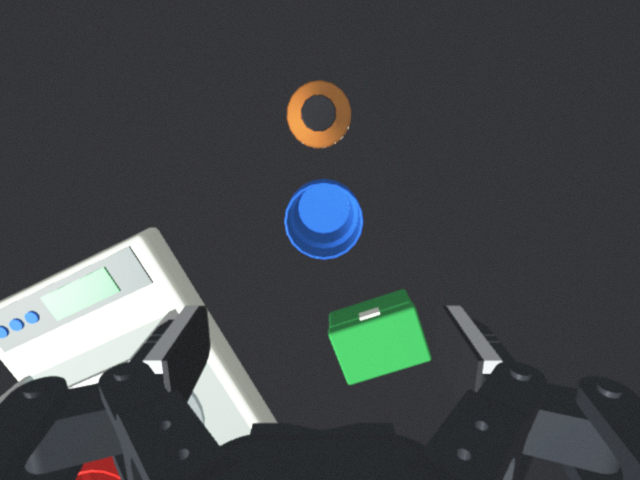

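The wrist view shows blue's rim at (323,219), the bottle well above it at (319,114), and the fingers clear to either side. I'll refine blue from all three views.

```bash
cat >> h.py <<'E'
def cupfit(name,near,p0,cams_=("scene","top","wrist"),kind="cup",snap=True):
    obs=[]
    for c in cams_:
        if snap and c!="wrist": cams.snapshot(c)
        if c=="wrist": cams.snapshot(c)
        k=cams.get_calibration(c); g=pick(c,name,proj([p0+np.r_[0,0,45]],k)[0],30)
        if g is not None: obs.append((k,g))
    p,e=fit(kind,obs,p0); out=[(p.round(1),round(e,2),len(obs))]
    for o in obs: q=fit(kind,[o],p,p[2]); out.append((q[0].round(1),round(q[1],2)))
    return out
def to_tool(d):
    from scipy.spatial.transform import Rotation as R
    q=ctrl.sense()["tcp_rot"]; return (R.from_quat(np.r_[q[1:],q[0]]).inv().apply(d)).round(1)
E
python3 - <<'E'
from h import *
for r in cupfit("cup_blue",None,np.array([488,279,0.])): print(r)
for r in cupfit("cup_blue",None,np.array([488,279,0.]),("wrist",)): print(r)
s=ctrl.sense(); print(to_tool(np.r_[488,279,70]-s["tcp_pos"]))
E
```

```text
(array([ 4.876e+02,  2.810e+02, -2.000e-01]), np.float64(0.63), 2)
(array([486.6, 280.4]), np.float64(0.64))
(array([487.7, 281.1]), np.float64(0.31))
(array([488.5, 281. ,  -4.5]), np.float64(0.15), 1)
(array([488.5, 281. ]), np.float64(0.15))
[ -0.3   0.  158.2]
```

>>> apply_moves([
  [[0,0,0],[0,1,25],1],
  [[0,0,0],[0,0,40],1],
  [[0,0,0],[0,0,40],1],
  [[0,0,0],[0,0,30],1],
  [[0,0,0],[0,0,19],1],
  [[0,0,0],[0,0,0],1],
  [[0,0,0],[0,0,0],0.6],
  [[0,0,0],[0,0,0],0.6],
  [[0,0,0],[0,0,0],0.6],
  [[0,0,0],[0,0,0],0.6],
  [[0,0,0],[0,0,0],0.6],
  [[0,0,0],[0,0,0],0.6],
], grip_force=30)

```text
time: 5.2
tcp_pos: [488.2, 279.9, 74.2]
tcp_rot: [0.0, 0.224, 0.975, 0.0]
ft_force: [-0.0, -0.7, -0.7]
opening: 0.602
finger_force: 0.0
```

>>> apply_moves([
  [[0,0,0],[0,0,0],0.4],
  [[0,0,0],[0,0,0],0.2],
  [[0,0,0],[0,0,0],0],
  [[0,0,0],[0,0,0],0],
  [[0,0,0],[0,0,0],0],
])

```text
time: 5.82
tcp_pos: [488.4, 280.0, 74.6]
tcp_rot: [0.0, 0.224, 0.975, 0.0]
ft_force: [0.2, 0.7, -0.3]
opening: 0.0
finger_force: 0.0
```

Run:
```python
from h import *
im=cams.snapshot("wrist"); cv2.imwrite("pics/w2.png",im[:,:,::-1])
```

```text
(no output)
```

View pics/w2.png

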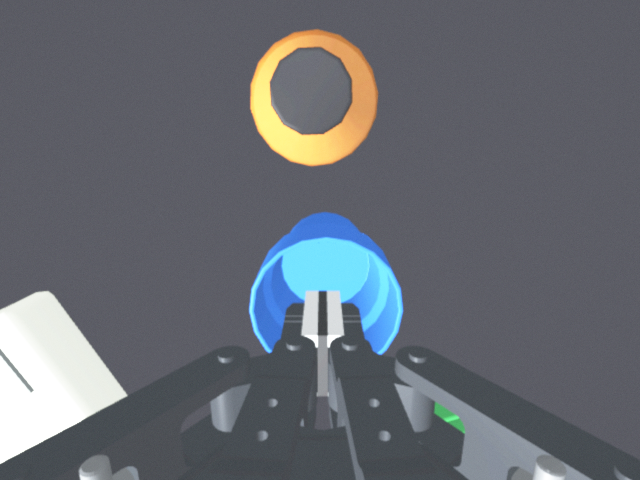

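The fingers are shut at (322,300), over or inside the blue rim centred at (326,305), and the cup isn't held. I need to work out where the cup and the tips really are.

Run:
```python
from h import *
s=ctrl.sense(); t=s["tcp_pos"]; c=cams.get_calibration("wrist"); 
R,_=cv2.Rodrigues(np.array(c["rvec"]));print("cam",(-R.T@c["tvec"]).round(1),R.round(2).tolist())
for z in(80,57,0): 
    p=proj(np.array([488,280.5,0])+ring([(z,23 if z==0 else 31)]),c); print(z,p.min(0).round(),p.max(0).round())
print("tips",proj([t+[0,0,-22],t+[0,0,-9],t+[0,0,0],t+[0,0,20]],c).round(0).tolist())
for r in cupfit("cup_blue",None,np.array([488,279,0.]),("scene","top")): print(r)
im=cams.snapshot("scene"); cv2.imwrite("pics/s2.png",cv2.resize(im[130:250,310:470,::-1],None,fx=4,fy=4))
```

```text
cam [422.8 311.4 219.6] [[0.43, 0.9, 0.0], [0.86, -0.42, 0.29], [0.26, -0.12, -0.96]]
80 [245. 239.] [401. 379.]
57 [255. 224.] [391. 349.]
0 [284. 213.] [361. 286.]
tips [[322.0, 286.0], [322.0, 297.0], [322.0, 307.0], [323.0, 332.0]]
(array([501.6, 258.2,  25.5]), np.float64(5.26), 2)
(array([501.4, 258.4]), np.float64(1.21))
(array([501.7, 258.1]), np.float64(7.34))
```

View pics/s2.png

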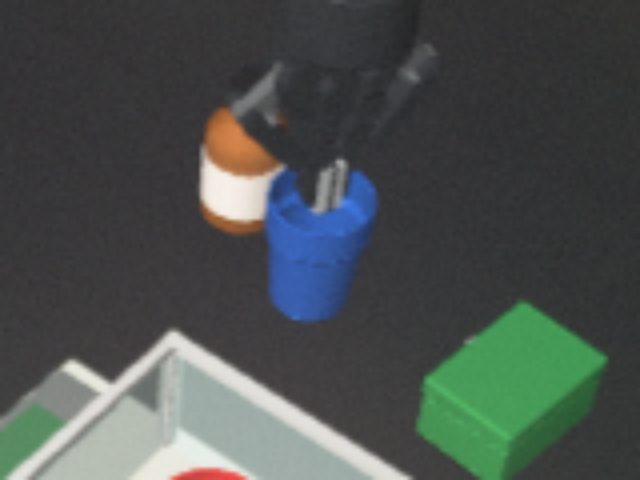

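The fingers did close inside the cup, which still stands upright, so the arm was probably lagging when they closed. I'll lift straight out, open, and go down again. This time I'll let it settle before closing.

>>> apply_moves([
  [[0,0,0],[0,0,-15],0],
  [[0,0,0],[0,0,-30],0],
  [[0,0,0],[0,0,-25],0],
  [[0,0,0],[0,0,0],0],
  [[0,0,0],[0,0,0],1],
  [[0,0,0],[0,0,0],1],
  [[0,0,0],[0,0,0],1],
  [[0,0,0],[0,0,0],1],
  [[0,0,0],[0,0,0],1],
])

```text
time: 7.25
tcp_pos: [488.1, 279.9, 144.0]
tcp_rot: [-0.0, 0.224, 0.975, -0.0]
ft_force: [0.1, -0.2, -0.8]
opening: 0.997
finger_force: 0.0
```

Run:
```python
from h import *
for r in cupfit("cup_blue",None,np.array([488,280,0.]),("scene","wrist")): print(r)
im=cams.snapshot("wrist"); cv2.imwrite("pics/w3.png",im[:,:,::-1])
s=ctrl.sense(); t=s["tcp_pos"]; print(t.round(1),s["opening"])
c=cams.get_calibration("wrist"); yt=np.r_[.4366,.8996,0]
for b in(9,15,22): print(b,proj([t+[0,0,-b]+42.5*yt,t+[0,0,-b]-42.5*yt],c).round(0).tolist())
```

```text
(array([4.878e+02, 2.821e+02, 3.000e-01]), np.float64(0.19), 2)
(array([487.6, 282.2]), np.float64(0.19))
(array([487.8, 282.1]), np.float64(0.16))
[488.2 279.9 144.2] 1.0006280574672957
9 [[420.0, 298.0], [225.0, 297.0]]
15 [[416.0, 292.0], [228.0, 292.0]]
22 [[413.0, 286.0], [232.0, 286.0]]
```

View pics/w3.png

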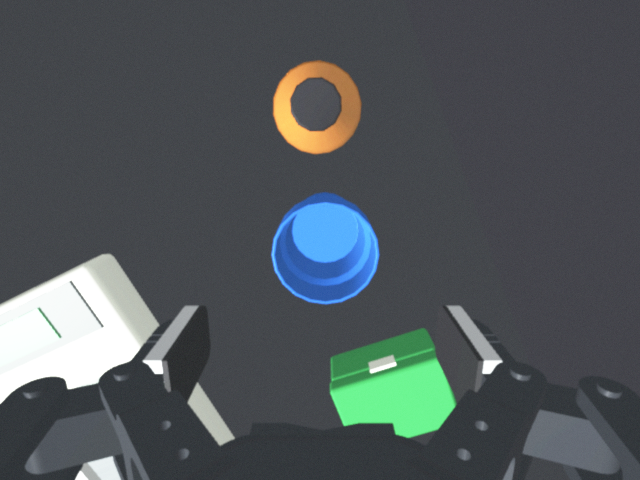

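The open tips appear at (207,306) and (447,306), wider apart and lower in the image than the stated tool geometry predicts. I'll work out the real tip offset from this picture and the earlier ones.

Run:
```python
from h import *
t=np.r_[488.2,279.9,144.2]; c=cams.get_calibration("wrist"); xt=np.r_[-.8996,.4366,0]; yt=np.r_[.4366,.8996,0]
f=lambda p:np.r_[proj([t+[0,0,-p[0]]+p[1]*yt+11*xt,t+[0,0,-p[0]]-p[1]*yt+11*xt],c).ravel()-[447,306,207,306]]
r=least_squares(f,[9,42]); print("open b,halfgap",r.x,r.fun.round(1))
f=lambda p:(proj([t+[0,0,-p[0]]+11*xt],c)[0]-[322,291])[1:]
print("shut b",least_squares(f,[9]).x)
k=cams.get_calibration("scene")
print("scene tip",[(z,proj([[488.4,280,z]],k)[0].round(1).tolist()) for z in(52,60,70,80,90)])
```

```text
open b,halfgap [-21.44727715  42.39888611] [-4.4  0.1 -4.4 -0.1]
shut b [-8.59595583]
scene tip [(52, [388.2, 188.3]), (60, [388.6, 185.9]), (70, [389.0, 182.8]), (80, [389.5, 179.6]), (90, [389.9, 176.4])]
```

By the wrist view the half gap is 42.4 mm, as stated, but the tips sit some 20–30 mm higher than nominal. The scene view also puts them high. TCP z = 50 is safe under either reading, so I'll go there, settle, and close gradually.

>>> apply_moves([
  [[0,0,0],[1,1,20],1],
  [[0,0,0],[0,0,30],1],
  [[0,0,0],[0,0,25],1],
  [[0,0,0],[0,0,19],1],
  [[0,0,0],[0,0,0],1],
  [[0,0,0],[0,0,0],1],
  [[0,0,0],[0,0,0],0.85],
  [[0,0,0],[0,0,0],0.75],
  [[0,0,0],[0,0,0],0.65],
  [[0,0,0],[0,0,0],0.5],
  [[0,0,0],[0,0,0],0.5],
  [[0,0,0],[0,0,0],0.5],
], grip_force=30)

```text
time: 9.0
tcp_pos: [488.3, 281.6, 51.2]
tcp_rot: [0.001, 0.224, 0.975, 0.001]
ft_force: [-1.2, 0.2, 6.1]
opening: 0.728
finger_force: 31.3
```

Run:
```python
from h import *
a=cams.snapshot("wrist"); b=cams.snapshot("scene")
o=np.hstack([a[120:480,120:520],cv2.resize(b[140:230,340:440],(400,360),interpolation=cv2.INTER_CUBIC)])
cv2.imwrite("pics/w4.png",o[:,:,::-1])
s=ctrl.sense(); t=s["tcp_pos"]; print(t.round(1),s["opening"])
```

```text
[488.3 281.6  51.2] 0.7286794769248274
```

View pics/w4.png

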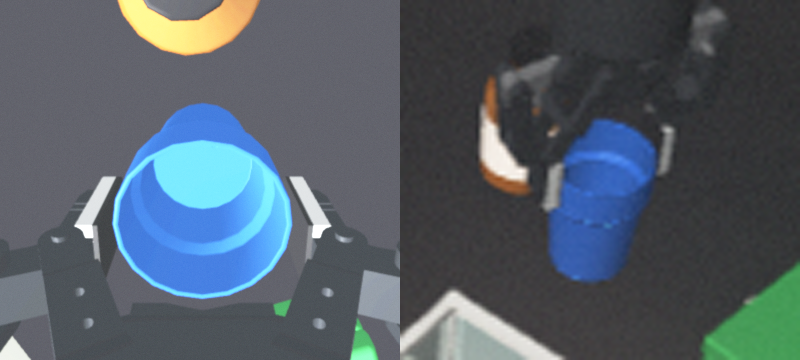

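Blue is now gripped on its band: opening 0.73, 31 N, tips near the shoulder. The real tips are therefore above the TCP. Next I lift it and stop past red, to view red with the wrist camera.

>>> apply_moves([
  [[0,0,0],[0,0,-14],0.5],
  [[0,0,0],[0,0,-35],0.5],
  [[0,0,0],[0,0,-45],0.5],
  [[0,0,0],[0,0,-45],0.5],
  [[0,0,0],[0,0,-35],0.5],
  [[0,0,0],[-18,-11,0],0.5],
  [[0,0,0],[-33,-20,0],0.5],
  [[0,0,0],[-33,-20,0],0.5],
  [[0,0,0],[-33,-20,0],0.5],
  [[0,0,0],[-33,-20,0],0.5],
  [[0,0,0],[-33,-20,0],0.5],
  [[0,0,0],[-33,-20,0],0.5],
  [[0,0,0],[-33,-20,0],0.5],
  [[0,0,0],[-33,-20,0],0.5],
  [[0,0,0],[-18,-11,0],0.5],
  [[0,0,0],[0,0,0],0.5],
  [[0,0,0],[0,0,0],0.5],
])

```text
time: 11.22
tcp_pos: [677.6, -11.3, 224.4]
tcp_rot: [-0.0, 0.223, 0.975, 0.001]
ft_force: [-0.4, 0.6, -1.1]
opening: 0.724
finger_force: 33.2
```

Run:
```python
from h import *
s=ctrl.sense(); t=s["tcp_pos"]; print(t.round(1),s["opening"],s["ft_force"].round(1),s["time"])
for r in cupfit("cup_red",None,np.array([605,22.6,55.]),("wrist","top","scene")): print("red",r)
for r in cupfit("cup_blue",None,t-[0,0,51],("top","scene")): print("blue",r)
k=cams.get_calibration("wrist"); cams.snapshot("wrist")
for n in("cup_red","cup_blue"): print(n,[(round(d["conf"],2),feat_mask(d["pixels"]).round()) for d in cams.masks_of("wrist",n)], proj([[605,22.6,135],t+[0,0,29]],k).round().tolist())
```

```text
[677.6 -11.3 224.4] 0.7241545230240912 [-0.4  0.6 -1.1] 11.225
red (array([604.6,  23.9,  48.6]), np.float64(6.69), 3)
red (array([604.6,  23.9]), np.float64(0.83))
red (array([605.7,  43.6]), np.float64(5.86))
red (array([603.1,  15.5]), np.float64(3.22))
blue (array([668.4,  11. , 135.6]), np.float64(1.1), 1)
blue (array([668.4,  11. ]), np.float64(1.1))
cup_red [(0.85, array([272.,  48., 378., 162., 325., 105.]))] [[323.0, 108.0], [327.0, 342.0]]
cup_blue [(0.73, array([234., 222., 412., 418., 322., 326.])), (0.26, array([114.,  -0., 508., 270., 317., 111.]))] [[323.0, 108.0], [327.0, 342.0]]
```

Run:
```python
from h import *
s=ctrl.sense(); t=s["tcp_pos"]
k=cams.get_calibration("wrist"); cams.snapshot("wrist")
g=pick("wrist","cup_red"); gb=pick("wrist","cup_blue",(322,326))
print("red",fit("cup",[(k,g)],np.r_[605.,23,55]),[fit("cup",[(k,g)],np.r_[605.,23,55],z) for z in(55,)])
b=fit("cup",[(k,gb)],t-[0,0,51],t[2]-51.2); print("blue",b,b[0]-t[:2])
r=fit("cup",[(k,g)],np.r_[605.,23,55],55)[0]
print("move",to_tool(np.r_[r-b[0],0]), to_tool(np.r_[r-t[:2],0]))
```

```text
red (array([604.76404964,  23.80952132,  51.86466624]), np.float64(0.24806239917830203)) [(array([604.92787378,  23.70144093]), np.float64(0.6486503505445063))]
blue (array([677.57816965, -13.22021349]), np.float64(1.3007748300950535)) [-0.60438483  0.27011558]
move [81.5  1.5  0. ] [82.1  1.5  0. ]
```

>>> apply_moves([
  [[0,0,0],[12,0.5,0],0.5],
  [[0,0,0],[25,0.5,0],0.5],
  [[0,0,0],[25,0.5,0],0.5],
  [[0,0,0],[13,0,0],0.5],
  [[0,0,0],[7,0,0],0.5],
  [[0,0,0],[0,0,0],0.5],
  [[0,0,0],[0,0,0],0.5],
])

```text
time: 12.9
tcp_pos: [605.6, 23.2, 224.1]
tcp_rot: [0.0, 0.224, 0.975, -0.0]
ft_force: [-0.1, 0.2, -0.9]
opening: 0.724
finger_force: 33.2
```

Run:
```python
from h import *
s=ctrl.sense(); t=s["tcp_pos"]; print(t.round(1))
cams.snapshot("scene"); cams.snapshot("top"); 
for c in("scene","top"):
    k=cams.get_calibration(c)
    for n,z,p in(("cup_red",55,np.r_[604.9,23.7,55]),("cup_blue",t[2]-51.2,t-[0,0,51])):
        g=pick(c,n,proj([p+[0,0,50]],k)[0],25)
        if g is not None: print(c,n,g.round(),feat_hull(proj(ring(CUP)+p,k)).round(),fit("cup",[(k,g)],p,z))
```

```text
[605.6  23.2 224.1]
scene cup_red [346. 252. 378. 292. 361. 270.] [345. 247. 379. 294. 361. 269.] (array([606.70539669,  20.98093681]), np.float64(1.7617536904206155))
scene cup_blue [350. 204. 384. 256. 367. 231.] [348. 205. 385. 257. 366. 230.] (array([608.18709428,  23.64379822]), np.float64(1.172501798573337))
```

Blue is above red to within about 2 mm in both views. I'll lower it in small steps; fully home should be near TCP z = 134.

>>> apply_moves([
  [[0,0,0],[0,0,12],0.5],
  [[0,0,0],[0,0,16],0.5],
  [[0,0,0],[0,0,12],0.5],
  [[0,0,0],[0,0,10],0.5],
  [[0,0,0],[0,0,8],0.5],
  [[0,0,0],[0,0,8],0.5],
  [[0,0,0],[0,0,6],0.5],
  [[0,0,0],[0,0,0],0.5],
  [[0,0,0],[0,0,0],0.5],
])

```text
time: 14.32
tcp_pos: [605.3, 23.7, 152.5]
tcp_rot: [0.0, 0.224, 0.975, 0.0]
ft_force: [1.1, -0.4, -1.2]
opening: 0.727
finger_force: 33.2
```

>>> apply_moves([
  [[0,0,0],[0,0,3],0.5],
  [[0,0,0],[0,0,3],0.5],
  [[0,0,0],[0,0,3],0.5],
  [[0,0,0],[0,0,3],0.5],
  [[0,0,0],[0,0,2],0.5],
  [[0,0,0],[0,0,0],0.5],
  [[0,0,0],[0,0,0],0.5],
])

```text
time: 15.2
tcp_pos: [605.1, 23.6, 138.2]
tcp_rot: [0.0, 0.224, 0.975, -0.0]
ft_force: [-0.6, -0.0, -1.5]
opening: 0.724
finger_force: 33.2
```

>>> apply_moves([
  [[0,0,0],[0,0,1],0.5],
  [[0,0,0],[0,0,1],0.5],
  [[0,0,0],[0,0,1],0.5],
  [[0,0,0],[0,0,0],0.5],
  [[0,0,0],[0,0,0],0.5],
])

```text
time: 15.82
tcp_pos: [605.4, 23.5, 135.7]
tcp_rot: [0.0, 0.224, 0.975, -0.0]
ft_force: [-1.0, -1.6, 4.3]
opening: 0.729
finger_force: 33.7
```

>>> apply_moves([
  [[0,0,0],[0,0,0.5],0.5],
  [[0,0,0],[0,0,0],0.5],
])

```text
time: 16.08
tcp_pos: [605.5, 23.4, 135.5]
tcp_rot: [0.001, 0.224, 0.975, -0.0]
ft_force: [-1.8, -1.1, 7.9]
opening: 0.727
finger_force: 33.9
```

>>> apply_moves([
  [[0,0,0],[0,0,-0.5],0.7],
  [[0,0,0],[0,0,0],0.78],
  [[0,0,0],[0,0,0],0.86],
  [[0,0,0],[0,0,0],1],
  [[0,0,0],[0,0,0],1],
  [[0,0,0],[0,0,0],1],
  [[0,0,0],[0,0,-10],1],
  [[0,0,0],[0,0,-30],1],
  [[0,0,0],[0,0,-30],1],
  [[0,0,0],[0,0,-25],1],
  [[0,0,0],[-3,-20,0],1],
  [[0,0,0],[-7,-40,0],1],
  [[0,0,0],[-9,-53,0],1],
  [[0,0,0],[-9,-53,0],1],
  [[0,0,0],[-9,-53,0],1],
  [[0,0,0],[-9,-53,0],1],
  [[0,0,0],[-8,-43,0],1],
  [[0,0,0],[-4,-23,0],1],
  [[0,0,0],[0,0,0],1],
  [[0,0,0],[0,0,0],1],
])

```text
time: 18.58
tcp_pos: [509.5, -304.9, 229.8]
tcp_rot: [-0.0, 0.224, 0.975, 0.0]
ft_force: [0.2, 0.7, -0.7]
opening: 0.999
finger_force: 0.0
```

Run:
```python
from h import *
s=ctrl.sense(); t=s["tcp_pos"]; print(t.round(1),s["opening"],s["time"],s["joint_pos"].round(2))
cams.snapshot("scene"); cams.snapshot("top")
for n in("cup_blue","cup_red"):
  for c in("scene","top"):
    k=cams.get_calibration(c); p=np.r_[605,23.5,83 if n=="cup_blue" else 55]
    g=pick(c,n,proj([p+[0,0,50]],k)[0],25); print(n,c,None if g is None else g.round(1),feat_hull(proj(ring([(55,29),(57,31),(80,31)] if n=="cup_blue" else CUP)+p,k)).round(1))
p0=np.r_[509.7,-306,0]
k=cams.get_calibration("wrist");cams.snapshot("wrist"); g=pick("wrist","cup_yellow",proj([p0+[0,0,45]],k)[0],40)
q=fit("cup",[(k,g)],p0); y=fit("cup",[(k,g)],p0,0); print(q,y,"jar",[fit("jar",[(k,pick("wrist","jar"))],np.r_[439.,-262,0],0)])
print("move",to_tool(np.r_[y[0]-t[:2],50-t[2]]))
```

```text
[ 509.5 -304.9  229.8] 0.9994922282562035 18.575 [ 0.56  0.45 -0.09  1.58  0.04  1.11  1.58]
cup_blue scene [346.5 237.5 379.5 271.5 363.  254.4] [345.9 237.4 380.1 271.4 362.8 254.3]
cup_blue top [309.5 177.5 337.5 207.5 323.9 192.4] [308.6 178.1 337.4 208.3 323.1 193.2]
cup_red scene [345.5 263.5 378.5 293.5 360.8 276.9] [345.3 246.8 378.8 293.7 361.3 269.1]
cup_red top [314.5 204.5 333.5 210.5 324.1 207. ] [309.3 181.  337.4 211.3 323.5 195.9]Traceback (most recent call last):
  File "<stdin>", line 10, in <module>
  File "h.py", line 25, in fit
    r=least_squares(f,p0 if z is None else p0[:2],loss="soft_l1",diff_step=1e-4,x_scale=10.)
    return func(*args, **kwargs)
    vector_fun = VectorFunction(
        fun_wrapped,
    ...<6 lines>...
        workers=workers
    )
    self._update_fun()
    ~~~~~~~~~~~~~~~~^^
    self.f = self.fun_wrapped(xp_copy(self.x))
             ~~~~~~~~~~~~~~~~^^^^^^^^^^^^^^^^^
    return np.atleast_1d(self.fun(x))
                         ~~~~~~~~^^^
    return self.f(x, *self.args, **self.kwargs)
           ~~~~~~^^^^^^^^^^^^^^^^^^^^^^^^^^^^^^
  File "h.py", line 24, in <lambda>
    f=lambda p:np.concatenate([W*(feat_hull(proj(R+np.r_[p[:2],p[2] if z is None else z],c))-g) for c,g in obs])
                                  ~~~~~~~~~~~~~~~~~~~~~~~~~~~~~~~~~~~~~~~~~~~~~~~~~~~~~~~~~~^~
TypeError: unsupported operand type(s) for -: 'float' and 'NoneType'
```

Blue matches the fully-home model (z = 83) to within 0.5 px in the scene view. The yellow mask was missed from the wrist, so I'll look there.

Run:
```python
from h import *
s=ctrl.sense(); t=s["tcp_pos"]; p0=np.r_[509.7,-306,0]
k=cams.get_calibration("wrist");im=cams.snapshot("wrist"); cv2.imwrite("pics/w5.png",im[:,:,::-1])
print(proj([p0+[0,0,80]],k))
for n in("cup_yellow","jar","sinker"):
  for d in cams.masks_of("wrist",n): print(n,round(d["conf"],2),feat_mask(d["pixels"]).round())
m=cv2.inRange(cv2.cvtColor(im,cv2.COLOR_RGB2HSV),(20,120,60),(35,255,255))
g=feat_mask(m>0); print("hsv",g.round(1)); q=fit("cup",[(k,g)],p0); y=fit("cup",[(k,g)],p0,0); print(q,y,"move",to_tool(np.r_[y[0]-t[:2],50-t[2]]))
```

```text
[[321.30750023 220.70597045]]
cup_yellow 0.63 [284. 176. 360. 256. 322. 217.]
jar 0.71 [298.  78. 364. 144. 331. 112.]
sinker 0.85 [408. 268. 446. 314. 428. 289.]
sinker 0.62 [534.  -0. 640. 282. 601. 113.]
hsv [281.5 176.5 361.5 257.5 321.6 217.3]
(array([ 508.57971477, -305.22987426,    3.24621618]), np.float64(0.1762543616571352)) (array([ 509.27005648, -305.55467309]), np.float64(0.3950712198271562)) move [  0.4  -0.4 180.2]
```

View pics/w5.png

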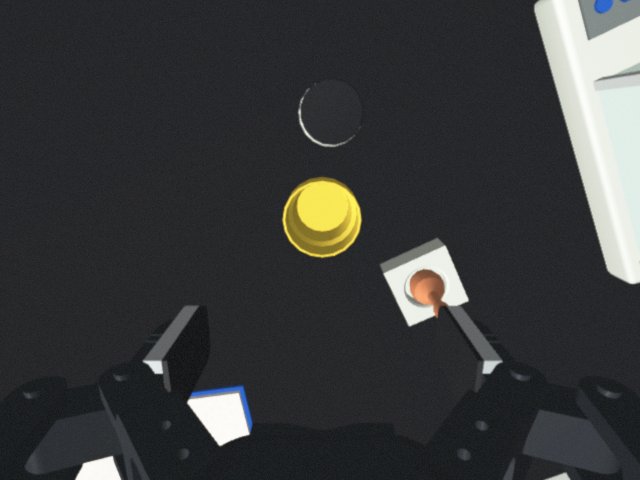

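Yellow is directly below at (322,217), fitted at (509.3,-305.6). The jar (331,112) and the sinker (428,289) are both clear of the fingers. I'll descend and grip.

>>> apply_moves([
  [[0,0,0],[0.5,0,22],1],
  [[0,0,0],[0,0,40],1],
  [[0,0,0],[0,0,40],1],
  [[0,0,0],[0,0,35],1],
  [[0,0,0],[0,0,25],1],
  [[0,0,0],[0,0,18],1],
  [[0,0,0],[0,0,0],1],
  [[0,0,0],[0,0,0],1],
  [[0,0,0],[0,0,0],0.85],
  [[0,0,0],[0,0,0],0.75],
  [[0,0,0],[0,0,0],0.65],
  [[0,0,0],[0,0,0],0.5],
  [[0,0,0],[0,0,0],0.5],
  [[0,0,0],[0,0,0],0.5],
], grip_force=30)

```text
time: 20.98
tcp_pos: [509.7, -305.7, 51.3]
tcp_rot: [0.001, 0.224, 0.975, -0.0]
ft_force: [-1.5, 0.3, 5.9]
opening: 0.73
finger_force: 31.9
```

>>> apply_moves([
  [[0,0,0],[0,0,-15],0.5],
  [[0,0,0],[0,0,-35],0.5],
  [[0,0,0],[0,0,-45],0.5],
  [[0,0,0],[0,0,-45],0.5],
  [[0,0,0],[0,0,-45],0.5],
  [[0,0,0],[0,0,-20],0.5],
  [[0,0,0],[3,18,0],0.5],
  [[0,0,0],[6,36,0],0.5],
  [[0,0,0],[8,46,0],0.5],
  [[0,0,0],[8,46,0],0.5],
  [[0,0,0],[8,46,0],0.5],
  [[0,0,0],[8,46,0],0.5],
  [[0,0,0],[8,46,0],0.5],
  [[0,0,0],[5,34,0],0.5],
  [[0,0,0],[3.5,20,0],0.5],
  [[0,0,0],[0,0,0],0.5],
  [[0,0,0],[0,0,0],0.5],
])

```text
time: 23.1
tcp_pos: [604.6, 21.8, 254.9]
tcp_rot: [-0.0, 0.225, 0.974, -0.001]
ft_force: [-0.1, 0.2, -0.6]
opening: 0.726
finger_force: 33.1
```

Run:
```python
from h import *
s=ctrl.sense(); t=s["tcp_pos"]; print(t.round(1),s["opening"],s["ft_force"].round(1))
cams.snapshot("scene"); k=cams.get_calibration("scene")
for n,p in(("cup_blue",np.r_[605.4,23.5,83]),("cup_yellow",t-[0,0,51.2])):
    g=pick("scene",n,proj([p+[0,0,50]],k)[0],30)
    if g is not None: print(n,g.round(1),feat_hull(proj(ring(CUP)+p,k)).round(1),fit("cup",[(k,g)],p,p[2]))
print(to_tool(np.r_[605.4,23.5,163.5]-t))
```

```text
[604.6  21.8 254.9] 0.7260832154382099 [-0.1  0.2 -0.6]
cup_blue [346.5 241.5 379.5 271.5 362.9 255.8] [346.  237.5 380.3 285.7 362.4 260.4] (array([599.12831913,  32.65975922]), np.float64(5.211797041555754))
cup_yellow [350.5 191.5 385.5 245.5 367.3 218.9] [347.9 192.5 385.8 246.7 365.9 218.2] (array([606.50132308,  23.14263454]), np.float64(1.214084878746155))
[ 0.1  1.9 91.4]
```

>>> apply_moves([
  [[0,0,0],[0,1.5,10],0.5],
  [[0,0,0],[0,0,16],0.5],
  [[0,0,0],[0,0,14],0.5],
  [[0,0,0],[0,0,10],0.5],
  [[0,0,0],[0,0,8],0.5],
  [[0,0,0],[0,0,8],0.5],
  [[0,0,0],[0,0,6],0.5],
  [[0,0,0],[0,0,4],0.5],
  [[0,0,0],[0,0,3],0.5],
  [[0,0,0],[0,0,3],0.5],
  [[0,0,0],[0,0,3],0.5],
  [[0,0,0],[0,0,2],0.5],
  [[0,0,0],[0,0,0],0.5],
  [[0,0,0],[0,0,0],0.5],
])

```text
time: 25.0
tcp_pos: [605.7, 25.0, 168.2]
tcp_rot: [-0.0, 0.224, 0.975, -0.0]
ft_force: [0.7, 0.1, 0.1]
opening: 0.725
finger_force: 33.1
```

>>> apply_moves([
  [[0,0,0],[0,0,1.5],0.5],
  [[0,0,0],[0,0,1],0.5],
  [[0,0,0],[0,0,1],0.5],
  [[0,0,0],[0,0,0.5],0.5],
  [[0,0,0],[0,0,0],0.5],
  [[0,0,0],[0,0,0],0.5],
])

```text
time: 25.75
tcp_pos: [606.2, 24.5, 165.0]
tcp_rot: [0.001, 0.224, 0.975, -0.0]
ft_force: [-1.2, -2.3, 6.8]
opening: 0.727
finger_force: 33.7
```

>>> apply_moves([
  [[0,0,0],[0,-0.5,0.5],0.5],
  [[0,0,0],[0,0,0],0.5],
])

```text
time: 26.0
tcp_pos: [606.1, 24.1, 164.7]
tcp_rot: [0.001, 0.224, 0.975, -0.0]
ft_force: [-0.8, -1.8, 8.7]
opening: 0.73
finger_force: 33.8
```

Seated stiffly, just as blue was. I'll release, lift, and go over to the sinker.

>>> apply_moves([
  [[0,0,0],[0,0,-0.5],0.7],
  [[0,0,0],[0,0,0],0.78],
  [[0,0,0],[0,0,0],0.86],
  [[0,0,0],[0,0,0],1],
  [[0,0,0],[0,0,0],1],
  [[0,0,0],[0,0,0],1],
  [[0,0,0],[0,0,-10],1],
  [[0,0,0],[0,0,-25],1],
  [[0,0,0],[0,0,-25],1],
  [[0,0,0],[0,0,-15],1],
  [[0,0,0],[-10,-17,0],1],
  [[0,0,0],[-24,-41,0],1],
  [[0,0,0],[-28,-48,0],1],
  [[0,0,0],[-28,-48,0],1],
  [[0,0,0],[-28,-48,0],1],
  [[0,0,0],[-15,-25,0],1],
  [[0,0,0],[-5.5,-10,0],1],
  [[0,0,0],[0,0,0],1],
  [[0,0,0],[0,0,0],1],
])

```text
time: 28.38
tcp_pos: [626.9, -247.1, 239.1]
tcp_rot: [-0.0, 0.223, 0.975, 0.001]
ft_force: [0.2, 1.0, -0.3]
opening: 1.001
finger_force: 0.0
```

```bash
cat > m.py <<'E'
from h import *
s=ctrl.sense(); t=s["tcp_pos"]; print(t.round(1),s["opening"],s["time"])
cams.snapshot("scene"); cams.snapshot("top")
for n,z in(("cup_yellow",111),("cup_blue",83),("cup_red",55)):
  for c in("scene","top"):
    k=cams.get_calibration(c); p=np.r_[605.5,23.7,z]
    g=pick(c,n,proj([p+[0,0,50]],k)[0],30); print(n,c,None if g is None else g.round(1),feat_hull(proj(ring([(57,31),(80,31)])+p,k)).round(1))
k=cams.get_calibration("wrist");im=cams.snapshot("wrist"); cv2.imwrite("pics/w6.png",im[:,:,::-1])
p0=np.r_[629.,-251,10]; print("expect",proj([p0+[0,0,85],p0+[0,0,40]],k).round())
for d in cams.masks_of("wrist","sinker"): 
    g=feat_mask(d["pixels"]);print("sinker",d["conf"],g.round(1), fit("sinker",[(k,g)],p0,10),fit("sinker",[(k,g)],p0))
for d in cams.masks_of("wrist","block"):
    g=feat_mask(d["pixels"]);print("block",d["conf"],g.round(1), ray(k,g[4:],20).round(1))
E
python3 m.py
```

```text
[ 626.9 -247.1  239.1] 1.000602160006974 28.375
cup_yellow scene [346.5 225.5 381.5 262.5 364.2 244. ] [346.8 227.7 381.8 262.2 364.1 244.9]
cup_yellow top [308.5 174.5 337.5 205.5 323.  189.8] [307.8 174.8 337.3 205.8 322.7 190.3]
cup_blue scene [346.5 253.5 377.5 272.5 361.2 263.2] [346.1 237.5 380.4 271.5 363.1 254.4]
cup_blue top None [308.5 177.9 337.3 208.1 323.  193. ]
cup_red scene [345.5 262.5 377.5 293.5 360.1 276.9] [345.5 246.8 379.1 280.3 362.2 263.5]
cup_red top [312.5 200.5 336.5 210.5 324.8 205.2] [309.2 180.8 337.3 210.3 323.4 195.5]
expect [[321. 226.]
 [321. 213.]]
sinker 0.74 [304.5 186.5 339.5 220.5 322.4 203.3] (array([ 623.6575859 , -246.95927562]), np.float64(2.9532226173487492)) (array([ 634.94792594, -252.18815432,  -51.97755648]), np.float64(1.5651963204245647))
block 0.57 [276.5 156.5 366.5 246.5 321.8 201.7] [ 625.2 -248.2   20. ]
block 0.27 [304.5 185.5 340.5 219.5 322.7 203. ] [ 626.7 -248.    20. ]
```

View pics/w6.png

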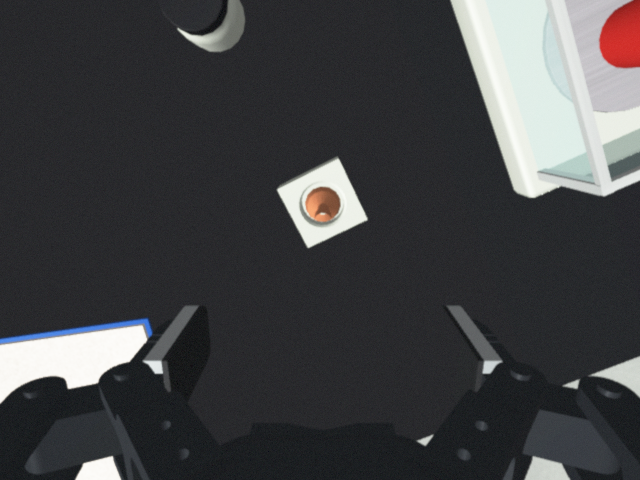

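The wrist view shows the sinker in its block at (322,203), with the knob tip around (323,211). I'll compute where the rays cross at bulb and knob height, and check yellow's height by colour.

Run:
```python
from h import *
k=cams.get_calibration("wrist"); im=cams.snapshot("wrist")
hsv=cv2.cvtColor(im,cv2.COLOR_RGB2HSV)
print("bulb z26",ray(k,(322.4,203.3),26).round(1),"knobtop",ray(k,(322.5,211.5),95).round(1))
g=cv2.cvtColor(im,cv2.COLOR_RGB2GRAY)[184:226,302:344]; print(g[::2,::2])
for p in([625.5,-248,0],[629,-251,0]): print(p,"knob ring",feat_hull(proj(ring([(95,7)])+p,k)).round(1),"bulb",feat_hull(proj(ring([(26,17)])+p,k)).round(1))
im=cams.snapshot("scene"); h=cv2.cvtColor(im,cv2.COLOR_RGB2HSV)
m=cv2.inRange(h,(20,110,50),(38,255,255)); m[:200]=0;m[290:]=0; m[:,:320]=0;m[:,420:]=0
kk=cams.get_calibration("scene"); print("yellow",feat_mask(m>0).round(1))
for z in(108,111,114,117): print(z,feat_hull(proj(ring([(163-z,29),(163-z+5,31),(80,31)])+np.r_[605.5,23.7,z],kk)).round(1))
```

```text
bulb z26 [ 625.6 -248.2   26. ] knobtop [ 619. -245.   95.]
[[239 240 240 238 226 216 228 236 240 239 240 239 239 240 240 243 244 241
  239 239 239]
 [240 239 236 206 222 235 238 238 230 200 190 198 204 217 237 239 242 246
  244 239 239]
 [239 237 203 222 239 234 206 147 108  88  90  87  87  94 134 222 240 241
  246 245 239]
 [238 203 216 238 235 160  98  97  92  95  97  93  86  85  84 104 181 237
  241 247 243]
 [222 195 238 235 167 110 105 116 122 126 123 115 110  96  89  86  90 166
  238 243 248]
 [181 224 238 181 122 120 143 141 133 132 119 114 109  98  99  92  87  91
  219 239 245]
 [183 238 230 137 130 151 151 144 138 131 121 114 107  98 101  93  89  84
  117 234 242]
 [199 239 214 141 159 166 158 152 140 131 120 112  99  96  95  94  90  87
   87 195 240]
 [205 239 170 149 172 170 161 157 143 138 120 108  98  95  93  95  92  91
   87 174 239]
 [191 235 158 164 176 173 165 162 149 130 117 102  97  92  93  92  92  88
   86 155 238]
 [177 239 164 175 180 178 170 168 151 109  89  84  90  93  90  89  90  91
   89 133 234]
 [152 237 176 179 184 180 176 174 138  91  85  87  85  85  91
[... 556 characters left out ...]
 238]
 [240 236 184 139 125 121 153 170 164 172 164 160 157 139 143 129 133 181
  227 237 239]
 [240 239 238 208 150 136 124 122 123 130 129 126 124 122 124 149 202 224
  235 239 238]
 [240 240 240 238 222 177 156 146 144 133 131 137 142 168 189 210 226 236
  239 238 239]]
[625.5, -248, 0] knob ring [313.6 211.7 331.7 229.3 322.7 220.5] bulb [304.5 185.1 340.5 220.6 322.5 202.9]
[629, -251, 0] knob ring [312.1 217.3 330.2 234.8 321.2 226.1] bulb [303.3 189.9 339.2 225.1 321.2 207.5]
yellow [347.5 226.5 381.5 261.5 364.3 243.9]
108 [346.8 228.8 381.6 263.  364.  245.8]
111 [346.8 227.7 381.8 263.  364.1 245.2]
114 [346.8 226.6 381.9 263.  364.1 244.7]
117 [346.8 225.6 382.1 263.  364.2 244.1]
```

Yellow's extent matches z = 111, so it is home. The knob looks closer to the bulb than an upright sinker would give, so I'll triangulate it using the earlier wrist picture (TCP 509.5,-304.9,229.8).

Run:
```python
from h import *
s=ctrl.sense(); t=s["tcp_pos"]; k=cams.get_calibration("wrist")
R,_=cv2.Rodrigues(np.array(k["rvec"])); k5=dict(k); k5["tvec"]=np.array(k["tvec"])-R@(np.r_[509.5,-304.9,229.8]-t)
for lab,f,kk in(("w5","pics/w5.png",k5),("w6","pics/w6.png",k)):
    im=cv2.imread(f); h=cv2.cvtColor(im,cv2.COLOR_BGR2HSV)
    m=cv2.inRange(h,(3,90,40),(16,255,255)); m[:150]=0; m[330:]=0; m[:,:260]=0;m[:,460:]=0
    print(lab,feat_mask(m>0).round(1))
    ys,xs=np.nonzero(m)
    for v in range(ys.min(),ys.max()+1,3): x=xs[ys==v]; print((v,x.min(),x.max()) if len(x) else (v,),end=" ")
    print()
    p=np.r_[625.6,-248.2,0]; print({z:proj([p+[0,0,z]],kk)[0].round(0).tolist() for z in(10,26,48,73,95)})
```

```text
w5 [409.5 269.5 446.5 317.5 428.5 291.1]
(270, np.int64(422), np.int64(429)) (273, np.int64(416), np.int64(434)) (276, np.int64(412), np.int64(438)) (279, np.int64(411), np.int64(440)) (282, np.int64(410), np.int64(442)) (285, np.int64(410), np.int64(443)) (288, np.int64(410), np.int64(443)) (291, np.int64(411), np.int64(443)) (294, np.int64(412), np.int64(442)) (297, np.int64(414), np.int64(441)) (300, np.int64(417), np.int64(440)) (303, np.int64(422), np.int64(444)) (306, np.int64(434), np.int64(439)) (309, np.int64(434), np.int64(438)) (312, np.int64(434), np.int64(438)) (315, np.int64(435), np.int64(437)) 
{10: [422.0, 280.0], 26: [426.0, 287.0], 48: [432.0, 296.0], 73: [440.0, 309.0], 95: [448.0, 321.0]}
w6 [305.5 186.5 339.5 221.5 322.2 203.9]
(187, np.int64(320), np.int64(322)) (190, np.int64(313), np.int64(331)) (193, np.int64(310), np.int64(335)) (196, np.int64(307), np.int64(337)) (199, np.int64(306), np.int64(338)) (202, np.int64(306), np.int64(339)) (205, np.int64(306), np.int64(339)) (208, np.int64(306), np.int64(338)) (211, np.int64(307), np.int64(337)) (214, np.int64(309), np.int64(335)) (217, np.int64(313), np.int64(332)) (220, np.int64(317), np.int64(328)) 
{10: [322.0, 200.0], 26: [322.0, 203.0], 48: [322.0, 208.0], 73: [323.0, 214.0], 95: [323.0, 221.0]}
```

Run:
```python
from h import *
k=cams.get_calibration("scene"); p=np.r_[625.6,-248.2,0]
a=cv2.imread("pics/scene0.png"); h=cv2.cvtColor(a,cv2.COLOR_BGR2HSV); m=cv2.inRange(h,(3,90,40),(16,255,255)); m[:365]=0;m[430:]=0;m[:,:240]=0;m[:,310:]=0
ys,xs=np.nonzero(m); print([(v,xs[ys==v].min(),xs[ys==v].max()) for v in range(ys.min(),ys.max()+1)])
print({z:proj([p+[0,0,z]],k)[0].round(1).tolist() for z in(10,26,48,73,95)})
print("ring95",feat_hull(proj(ring([(95,7)])+p,k)).round(1))
b=cv2.imread("pics/w6.png")
cv2.imwrite("pics/z.png",np.hstack([cv2.resize(a[365:430,240:305],(400,400),interpolation=cv2.INTER_CUBIC),cv2.resize(b[165:245,282:362],(400,400),interpolation=cv2.INTER_CUBIC)]))
```

```text
[(381, np.int64(269), np.int64(275)), (382, np.int64(269), np.int64(275)), (383, np.int64(269), np.int64(276)), (384, np.int64(269), np.int64(275)), (385, np.int64(270), np.int64(276)), (386, np.int64(270), np.int64(278)), (387, np.int64(269), np.int64(279)), (388, np.int64(268), np.int64(280)), (389, np.int64(267), np.int64(281)), (390, np.int64(266), np.int64(281)), (391, np.int64(266), np.int64(282)), (392, np.int64(266), np.int64(282)), (393, np.int64(266), np.int64(283)), (394, np.int64(265), np.int64(283)), (395, np.int64(265), np.int64(283)), (396, np.int64(266), np.int64(283)), (397, np.int64(266), np.int64(282)), (398, np.int64(266), np.int64(282)), (399, np.int64(267), np.int64(282)), (400, np.int64(267), np.int64(281)), (401, np.int64(268), np.int64(280)), (402, np.int64(268), np.int64(279)), (403, np.int64(270), np.int64(278)), (404, np.int64(272), np.int64(276))]
{10: [274.3, 398.6], 26: [273.8, 394.9], 48: [273.0, 389.6], 73: [272.1, 383.4], 95: [271.2, 377.8]}
ring95 [267.1 373.9 275.4 381.6 271.2 377.8]
```

View pics/z.png

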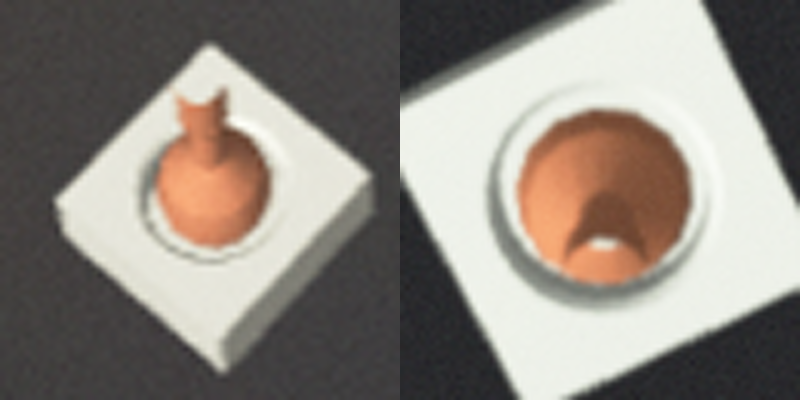

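The left crop (scene) shows the flare above the neck at (203,105), and the right crop (wrist) at (603,245). Both match the upright model's z = 73 points, (197,113) and (605,245), so the sinker stands upright at (625.6,-248.2). The knob itself isn't drawn. I'll descend so the pads span z = 73–95.

>>> apply_moves([
  [[0,0,0],[0.5,-1,22],1],
  [[0,0,0],[0,0,40],1],
  [[0,0,0],[0,0,40],1],
  [[0,0,0],[0,0,35],1],
  [[0,0,0],[0,0,25],1],
  [[0,0,0],[0,0,13],1],
  [[0,0,0],[0,0,0],1],
  [[0,0,0],[0,0,0],1],
  [[0,0,0],[0,0,0],0.6],
  [[0,0,0],[0,0,0],0.35],
  [[0,0,0],[0,0,0],0.25],
  [[0,0,0],[0,0,0],0.2],
  [[0,0,0],[0,0,0],0.15],
  [[0,0,0],[0,0,0],0.1],
  [[0,0,0],[0,0,0],0],
  [[0,0,0],[0,0,0],0],
  [[0,0,0],[0,0,0],0],
], grip_force=30)

```text
time: 31.15
tcp_pos: [625.8, -249.8, 64.2]
tcp_rot: [0.0, 0.224, 0.975, -0.0]
ft_force: [-0.3, -0.2, 0.5]
opening: 0.153
finger_force: 29.2
```

The knob is held: opening 0.153 is about 13 mm. I'll lift and carry it over the stack.

>>> apply_moves([
  [[0,0,0],[0,0,-10],0],
  [[0,0,0],[0,0,-25],0],
  [[0,0,0],[0,0,-40],0],
  [[0,0,0],[0,0,-45],0],
  [[0,0,0],[0,0,-45],0],
  [[0,0,0],[0,0,-28],0],
  [[0,0,0],[0,0,-8],0],
  [[0,0,0],[8,14,0],0],
  [[0,0,0],[18,31,0],0],
  [[0,0,0],[23,40,0],0],
  [[0,0,0],[23,40,0],0],
  [[0,0,0],[23,40,0],0],
  [[0,0,0],[20,35,0],0],
  [[0,0,0],[14,24,0],0],
  [[0,0,0],[8,13,0],0],
  [[0,0,0],[0,0,0],0],
  [[0,0,0],[0,0,0],0],
  [[0,0,0],[0,0,0],0],
])

```text
time: 33.4
tcp_pos: [606.1, 21.6, 265.0]
tcp_rot: [-0.0, 0.225, 0.974, -0.0]
ft_force: [-0.7, 0.8, -0.1]
opening: 0.154
finger_force: 29.3
```

```bash
cat > n.py <<'E'
from h import *
s=ctrl.sense(); t=s["tcp_pos"]; print(t.round(1),s["opening"],s["ft_force"].round(1),s["finger_force"])
for c in("scene","wrist"):
    im=cams.snapshot(c); k=cams.get_calibration(c); h=cv2.cvtColor(im,cv2.COLOR_RGB2HSV)
    q=proj([t+[0,0,-38]],k)[0].astype(int); w=28 if c=="scene" else 90
    for n,lo,hi in(("cop",(3,90,40),(16,255,255)),("yel",(20,110,50),(38,255,255))):
        m=cv2.inRange(h,lo,hi); b=np.zeros_like(m); b[max(q[1]-w,0):q[1]+w+30,q[0]-w:q[0]+w]=1; m=m*b
        if m.any(): print(c,n,feat_mask(m>0).round(1))
    P=t-[0,0,54]
    print("  bulb@tcp",feat_hull(proj(ring([(0,10),(16,17),(30,10)])+P,k)).round(1),"rim@(605.6,24)",feat_hull(proj(ring([(80,31)])+[605.6,24,111],k)).round(1))
    cv2.imwrite(f"pics/n_{c}.png",im[:,:,::-1])
E
python3 n.py
```

```text
[606.1  21.6 265. ] 0.1539734036590247 [-0.7  0.8 -0.1] 29.305902588021127
scene cop [356.5 202.5 374.5 237.5 366.6 223. ]
scene yel [347.5 228.5 381.5 261.5 364.2 244.6]
  bulb@tcp [355.7 218.9 375.2 238.8 365.4 228.8] rim@(605.6,24) [347.4 227.6 381.9 254.3 364.7 241. ]
wrist cop [289.5 239.5 355.5 339.5 322.7 288.6]
wrist yel [273.5 191.5 376.5 289.5 325.3 242.6]
  bulb@tcp [288.2 241.5 354.9 303.8 321.5 272.6] rim@(605.6,24) [272.9 197.6 376.7 296.3 324.8 247. ]
```

The bulb hangs below the TCP to within about 1 mm, and the yellow rim is where expected, so only a 1.5 mm correction is needed. I'll lower gently; the floor should be near TCP z = 193–195.

>>> apply_moves([
  [[0,0,0],[0.5,1.5,6],0],
  [[0,0,0],[0,0,10],0],
  [[0,0,0],[0,0,10],0],
  [[0,0,0],[0,0,10],0],
  [[0,0,0],[0,0,8],0],
  [[0,0,0],[0,0,6],0],
  [[0,0,0],[0,0,5],0],
  [[0,0,0],[0,0,4],0],
  [[0,0,0],[0,0,3],0],
  [[0,0,0],[0,0,2],0],
  [[0,0,0],[0,0,1],0],
  [[0,0,0],[0,0,0],0],
  [[0,0,0],[0,0,0],0],
])

```text
time: 35.12
tcp_pos: [606.3, 24.8, 200.3]
tcp_rot: [0.0, 0.224, 0.975, 0.0]
ft_force: [-0.3, -0.2, -1.3]
opening: 0.15
finger_force: 29.3
```

>>> apply_moves([
  [[0,0,0],[0,0,1],0],
  [[0,0,0],[0,0,1],0],
  [[0,0,0],[0,0,1],0],
  [[0,0,0],[0,0,1],0],
  [[0,0,0],[0,0,0.5],0],
  [[0,0,0],[0,0,0],0],
  [[0,0,0],[0,0,0],0],
])

```text
time: 36.0
tcp_pos: [606.2, 24.8, 195.7]
tcp_rot: [-0.0, 0.224, 0.975, -0.0]
ft_force: [-0.7, 0.4, -0.9]
opening: 0.15
finger_force: 29.3
```

>>> apply_moves([
  [[0,0,0],[0,0,0.5],0],
  [[0,0,0],[0,0,0.5],0],
  [[0,0,0],[0,0,0.5],0],
  [[0,0,0],[0,0,0],0],
  [[0,0,0],[0,0,0],0],
])

```text
time: 36.62
tcp_pos: [606.8, 24.7, 195.3]
tcp_rot: [0.001, 0.224, 0.975, 0.0]
ft_force: [-0.4, -0.1, 7.4]
opening: 0.15
finger_force: 30.0
```

It's on the floor: 195.3 fits the same ~1.5 mm offset the cups had. I'll ease off the load and open slowly.

>>> apply_moves([
  [[0,0,0],[0,0,-0.8],0],
  [[0,0,0],[0,0,0],0],
  [[0,0,0],[0,0,0],0.18],
  [[0,0,0],[0,0,0],0.25],
  [[0,0,0],[0,0,0],0.35],
  [[0,0,0],[0,0,0],0.5],
  [[0,0,0],[0,0,0],0.5],
  [[0,0,0],[0,0,0],0.5],
  [[0,0,0],[0,0,-8],0.5],
  [[0,0,0],[0,0,-20],0.5],
  [[0,0,0],[0,0,-30],0.5],
  [[0,0,0],[0,0,-30],0.5],
  [[0,0,0],[0,0,0],0.5],
  [[0,0,0],[0,0,0],0.5],
])

```text
time: 38.38
tcp_pos: [605.9, 24.8, 282.8]
tcp_rot: [-0.0, 0.224, 0.975, -0.0]
ft_force: [-0.8, 0.9, -0.7]
opening: 0.498
finger_force: 0.0
```

Run:
```python
from h import *
s=ctrl.sense(); t=s["tcp_pos"]; print(t.round(1),s["opening"],s["ft_force"].round(1))
im=cams.snapshot("wrist"); k=cams.get_calibration("wrist"); h=cv2.cvtColor(im,cv2.COLOR_RGB2HSV)
for n,lo,hi in(("cop",(3,90,40),(16,255,255)),("yel",(20,110,50),(38,255,255))):
    m=cv2.inRange(h,lo,hi); m[:120]=0; m[400:]=0; m[:,:220]=0; m[:,420:]=0; print(n,feat_mask(m>0).round(1))
p=np.r_[605.6,24,139]
print("sinker to flare",feat_hull(proj(ring([(5,14),(16,17),(63,6)])+p,k)).round(1), "bulb",feat_hull(proj(ring([(16,17)])+p,k)).round(1),"flare",feat_hull(proj(ring([(63,6)])+p,k)).round(1),"yellow",feat_hull(proj(ring([(52,31),(80,31)])+[605.6,24,111],k)).round(1))
m=cv2.inRange(h,(3,90,40),(16,255,255)); m[:120]=0; m[400:]=0; m[:,:220]=0; m[:,420:]=0; ys,xs=np.nonzero(m)
print([(v,xs[ys==v].min(),xs[ys==v].max()) for v in range(ys.min(),ys.max()+1,5) if (ys==v).any()])
for c in("scene","top"):
  cams.snapshot(c); kk=cams.get_calibration(c)
  for n,p in(("sinker",(605.6,24,139)),("cup_yellow",(605.6,24,111)),("cup_red",(605.6,24,55)),("bottle",(415,309,0)),("jar",(439,-262,0)),("green_box",(631,272,0))):
    g=pick(c,n,proj([np.r_[p]+[0,0,50.]],kk)[0],40); print(c,n,None if g is None else g.round(1))
```

```text
[605.9  24.8 282.8] 0.49832255358304345 [-0.8  0.9 -0.7]
cop [300.5 206.5 345.5 255.5 322.8 230.8]
yel [272.5 190.5 368.5 287.5 320.7 239.5]
sinker to flare [298.  205.6 344.5 257.4 321.2 229.8] bulb [298.  205.6 344.5 250.6 321.2 228.1] flare [311.3 238.8 330.9 257.4 321.1 248.1] yellow [272.8 187.9 369.5 287.5 321.1 238.4]
[(207, np.int64(285), np.int64(326)), (212, np.int64(309), np.int64(337)), (217, np.int64(304), np.int64(341)), (222, np.int64(302), np.int64(344)), (227, np.int64(301), np.int64(344)), (232, np.int64(302), np.int64(345)), (237, np.int64(303), np.int64(343)), (242, np.int64(306), np.int64(340)), (247, np.int64(311), np.int64(335)), (252, np.int64(312), np.int64(334))]
scene sinker [355.5 230.5 372.5 252.5 364.9 242.9]
scene cup_yellow [346.5 227.5 380.5 262.5 363.6 244.4]
scene cup_red [345.5 261.5 378.5 293.5 360.7 276.2]
scene bottle [365.5 174.5 380.5 188.5 373.8 181.9]
scene jar [179.5 317.5 212.5 359.5 196.2 338.1]
scene green_box [413.5 206.5 459.5 250.5 436.3 228. ]
top sinker None
top cup_yellow None
top cup_red None
top bottle [189.5 273.5 216.5 295.5 203.1 284.6]
top jar [434.5 260.5 462.5 282.5 448.4 271.1]
top green_box [200.5 178.5 241.5 209.5 221.3 194.1]
```

The sinker's bulb and flare match the upright model in the yellow cup, the stack is home, and the bystanders haven't moved. I'm handing the job in.

```bash
python3 -c "
from bench import ctrl
print(ctrl.finish_job())"
```

```text
the job is handed in; nothing more can be done
None
```

The job is handed in: blue is nested in red, yellow is nested in blue, and the sinker stands upright in yellow. My last camera checks matched the fully-home and upright positions, and the bottle, jar and green box had not moved. No verdict came back.

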